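# Roll the rolling pin home to the inlaid band

### The job

Clear the working side of the dough board: with the fingertips on top of the rolling pin's barrel, roll the pin across the board until it lies still along the dark inlaid band, centred over its width. Only touch the barrel from above; do not grip or lift the pin or shove it along from the side. Leave everything else where it stands, and take the hand away at the end.

Things in the scene. Friction and masses are not known exactly. Their poses are not given: they have to be found in the camera images.
- pin: rolling pin, loose, 0.36 to 0.56 kg: wooden barrel 60 mm wide, 200 mm long, plus a 24 mm thick handle at each end (290 mm overall). Origin in the barrel's middle, on its axis, 48 mm above the work surface (barrel top at 78 mm). x along the pin; y and z turn as it rolls. Starts 100 to 210 mm to either side of the band, within 4 degrees of parallel. Rolls easily; soon stops once let go
- band: dark wooden band inlaid flush across the light dough board, 300 mm long, 30 mm wide, look only. Origin at its middle, on the board's upper face, 18 mm above the work surface; its x axis runs along the band, its y axis across it, z up
- board: light wooden dough board, fixed, 320 x 540 x 18 mm, turned with the band. Origin at the centre of its underside, on the work surface; x along the 320 mm side (the band's direction), y along the 540 mm side (the way the pin rolls), z up
- salt_cellar: round wooden salt cellar, 82 mm wide, 55 mm high, loose, standing on the board near its end at the board's +y; origin under its middle
- spoon: wooden spoon, loose, lying on the board along its end at the board's -y; below 40 mm high
- plates: three stacked white melamine plates, 220 mm wide, loose, right of the board; origin under the middle
- carafe: empty clear glass carafe, 100 mm wide, 215 mm high, loose, beyond the board; origin under its middle
- corkscrew: standing chrome lever corkscrew, 95 mm wide, 162 mm high, loose, beyond the board; origin under its middle
- pepper_mill: dark wooden pepper mill, 58 mm wide, 175 mm high, loose, left of the board; origin under its middle
- tin: standing food tin, 74 mm wide, 110 mm high, loose, left of the board; origin under its middle

How it is judged:
By the outcome, as a careful person would: the job done as asked, in the order asked, and still so for the second after the job is handed in, with the robot touching nothing.
It also fails if it takes over 64 s, if anything falls off the work surface, if the arm or the gripper's body presses on something with over 40 N, if the wrist force passes 120 N, or if a joint passes its speed limit or range.

### The arm

A 6-joint arm with a two-finger parallel gripper is mounted at the origin on the work surface. World frame = base frame: x ahead of the robot, y to its left, z up, the work surface at z = 0. Lengths are in m, angles in rad, forces in N, time in s.
With the tool pointing down it reaches from about 0.425 to 1.125 m from the base axis. Payload 14.9 kg.
Tool frame: the origin (TCP) lies midway between the tips of the shut fingers; the grasp point (between the pads) lies 19 mm behind it; z points along the fingers, y is the line along which they close (so a half turn about z gives the same grasp; the last joint's range is limited). The gripper opens to 91 mm and grips with 3 to 60 N. Pads are 32 mm wide; open, the fingers measure 118 mm over their backs; the gripper's body (76 mm by 178 mm) begins 60 mm behind the grasp point.
Start: joints at [-1.359, 0.379, 1.734, -0, 1.028, -0.033], TCP at [0.17, -0.679, 0.214] pointing down, gripper open.
Joint ranges: [-2.77, 2.77], [-0.74, 2.19], [0, 2.66], [-1.06, 4.2], [0.31, 2.87], [-3.08, 3.08]. Speed limits (rad/s): [1.89, 1.89, 2.39, 3.14, 3.14, 3.14].

### API

Orientations are given as a unit quaternion [x, y, z, w].
In Python, from plant import sense, read_camera, sign_off, find_in, pinpoint gives the robot as it stands.
- The arm moves only by the tool step_arm, never from a script. Its argument "motion" is a list that holds one entry, the list of rows, each a list of 7 numbers: the shift along the world's x, y, z scaled (see below), then the turn, a rotation vector about the world's x, y, z scaled (see below), then the opening, from 0 (shut) to 1 (fully open). In form: [[[x, y, z, wx, wy, wz, fingers], ...]]. A call has 1 to 20 rows; each row is the pose to reach, as a shift and turn from the pose commanded when the call began, turning the shorter way round; what a row does not reach only later rows make up. The controller multiplies each number of a shift by 0.2 m and each number of a turn by 2 pi rad. A row lasts 1/12 s, in which the tool goes at most 41.7 mm and 7.16 degrees, less where a joint would pass 70% of its speed; a pose out of reach is approached as far as the arm can. A call with a number of a shift or a turn outside -1 to 1 is refused whole. A call with a gripper value outside its range is refused whole. The fingers move at their own pace and stop on an object; "squeeze" is the grip in N (left out, the last holds). Time passes only in rows, so rows that repeat a pose let the fingers close. It gives the time, the measured TCP pose, the force, the opening and the grip force at its end, in the units of the state.
- sense(): the state, without advancing time (a new reading comes with each control period).
- read_camera(name): name is "scene" or "top"; returns a dict with "color" (480x640x3 uint8, blue, green, red), "range_z" (480x640 float32, m along the optical axis (not along the pixel's ray), 0 where there is no reading), "fx", "fy", "cx", "cy" (pixels), "extrinsics" (4x4, takes a point from camera to world coordinates). Camera axes: x right, y down, z forward; pixel columns grow to the right and rows downward; lengths in m; the calibration is good to about 2 mm. A picture is of the moment at which its call begins.
- sign_off(): hands the job in; it is judged then, once.
Trained networks look in a picture, given as the dict that the camera call returned (one of the last four; its "shot" number tells which), for a name from the list of things; names that differ only in an ending like _2 or _b are one class to them, and where a whole thing is asked for, a point or a joint stands for the part that bears it (a point fixed in the world has none). Each returns a list of dicts, best first, with "confidence" (0 to 1); they miss things now and then, are a little off and sometimes report something else, mostly with a low value. They report only what shows in the picture. A call takes as long as a camera call.
- find_in(picture, query): "xyz" ([x, y, z] in m, in world coordinates, good to about 4 mm: the middle of the surface that is visible of it).
- pinpoint(picture, query): "xyz" ([x, y, z] in m, in world coordinates, good to about 4 mm: a listed point, or the origin of a listed thing).
The state is a dict: "time_s": time; "joint_pos": joint angles; "dq": joint speeds; "tau": joint torques, N m; "position": TCP position; "orientation": TCP orientation; "wrist_force": force on the tool from outside, world axes, zero at the start; "ft_torque": the same for the moment, N m; "width": finger opening in m; "grasp_force": force on a finger pad.
Only numpy, scipy, OpenCV 4.12 (cv2) and the standard library are available. Lean on these libraries where they do the work, as an engineer would, in place of code of your own. Each camera call takes 0.05 s, during which the arm holds its last target. There are 200 camera calls.

## Working session

There is one attempt and no reset: what is moved stays moved. The work goes in short steps, Python scripts to look and compute and a tool call to move; the robot and the scene stay as the last step left them, time stands still between calls to the robot, and variables do not carry over. Pictures are saved under pics/ and viewed, at most 10 in all, crops included, and the job is handed in when it is done.

Besides the shell and the picture viewer there is one more tool, called after "Request:" as name([rows], argument=value, ...), one row to a line, values as JSON. step_arm: Moves the arm, as the interface text tells. Shifts and turns lie within -1 to 1; 1 stands for 0.2 m of shift or 2 pi rad of turn. Its arguments: {"type":"object","properties":{"motion":{"type":"array"},"squeeze":{"type":"number"}},"required":["motion"]}

```bash
mkdir -p pics; python3 - <<'E'
from plant import *
import cv2
s=sense();print(s)
for n in("top","scene"):
    p=read_camera(n);cv2.imwrite(f"pics/{n}0.png",p["color"])
    for q in("pin","band","board","salt_cellar","spoon"):
        print(n,q,[(r["xyz"],r["confidence"]) for r in pinpoint(p,q)[:2]])
E
```

```text
{'time_s': 0.0, 'joint_pos': array([-1.35930005e+00,  3.79411148e-01,  1.73477846e+00, -1.44771017e-05,
        1.02849230e+00, -3.32910874e-02]), 'dq': array([-9.04167601e-04,  3.75197294e-05,  1.76515673e-04,  9.19219777e-04,
       -3.63668531e-04,  4.58338482e-05]), 'tau': array([ 8.44780316e-04, -7.63723969e+01, -4.34371412e+01,  6.51652250e-02,
        4.24227992e-02, -9.44021735e-05]), 'position': array([ 0.16955938, -0.6787466 ,  0.2132876 ]), 'orientation': array([ 9.92518635e-01,  1.22092024e-01, -5.46367009e-05, -5.41913312e-04]), 'wrist_force': array([-0.92066348,  0.121344  ,  0.16681136]), 'ft_torque': array([-0.01607932, -0.01377993, -0.02247241]), 'grasp_force': 0.0, 'width': 0.09071872591876555}
top pin [([0.4622, -0.0169, 0.0512], 0.85)]
top band [([0.4703, 0.1333, 0.017], 0.55)]
top board [([0.474, 0.0589, 0.0045], 0.62), ([0.4528, 0.5624, -0.004], 0.61)]
top salt_cellar [([0.4917, 0.2662, 0.0178], 0.83)]
top spoon [([0.478, -0.1634, 0.018], 0.74)]
scene pin [([0.4623, -0.0159, 0.0473], 0.68)]
scene band [([0.4773, 0.1325, 0.0184], 0.62)]
scene board [([0.4712, 0.0612, -0.0005], 0.96)]
scene salt_cellar [([0.49, 0.2695, 0.0175], 0.89)]
scene spoon [([0.4783, -0.1624, 0.0197], 0.68), ([0.4467, 0.5614, 0.0011], 0.55)]
```

View pics/top0.png

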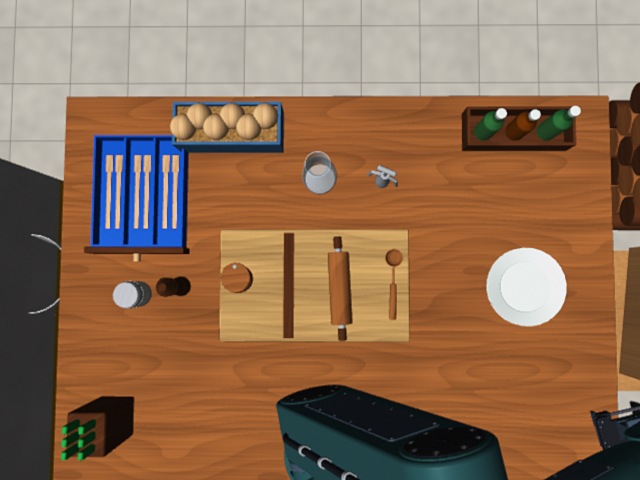

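View pics/scene0.png

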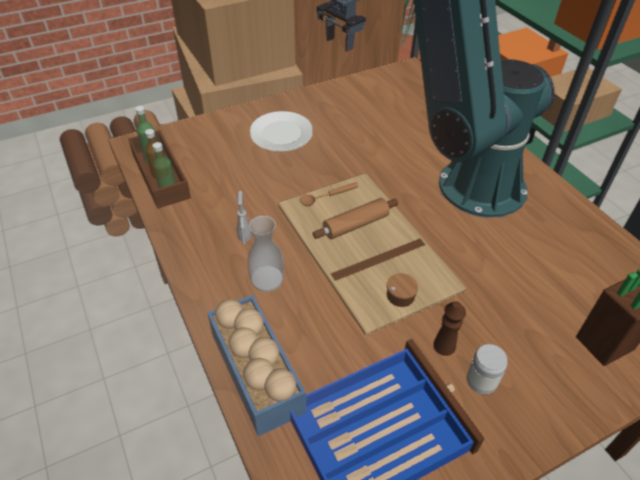

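The top view shows the pin at about (340, 288), tilted slightly to the left of the dark band at x≈289. The salt cellar is at (236, 278) and the spoon at (393, 285). The scene view agrees. Next I'll write a measuring helper.

```bash
cat >m.py <<'E'
from plant import *
import numpy as np, cv2
def cloud(p):
    z=p["range_z"];v,u=np.mgrid[:480,:640]
    P=np.stack([(u-p["cx"])/p["fx"]*z,(v-p["cy"])/p["fy"]*z,z],-1)
    return P@p["extrinsics"][:3,:3].T+p["extrinsics"][:3,3]
def line(Q,n):
    vx,vy,x0,y0=cv2.fitLine(Q[:,:2].astype(np.float32),cv2.DIST_HUBER,0,.01,.01).ravel()
    m=(Q[:,:2].min(0)+Q[:,:2].max(0))/2
    print(n,len(Q),"y at x=.47: %.4f"%(y0+(.47-x0)*vy/vx),"slope deg %.2f"%np.degrees(np.arctan(vy/vx)),"x range",Q[:,0].min().round(3),Q[:,0].max().round(3),"zmax %.3f"%np.percentile(Q[:,2],98))
def run(band=False,names=("top","scene")):
  for n in names:
    p=read_camera(n);W=cloud(p);c=p["color"].astype(int);ok=p["range_z"]>0
    reg=ok&(abs(W[...,0]-.47)<.15)&(W[...,1]>-.1)&(W[...,1]<.21)
    line(W[reg&(W[...,2]>.070)&(W[...,2]<.085)&(abs(W[...,0]-.47)<.11)],n+" pin top")
    if band: line(W[reg&(W[...,2]<.027)&(W[...,1]>.1)&(W[...,1]<.165)&(c.sum(-1)<230)],n+" band")
E
python3 -c "
from m import *
run(True)"
```

```text
top pin top 997 y at x=.47: -0.0145 slope deg 2.87 x range 0.368 0.568 zmax 0.082
top band 969 y at x=.47: 0.1329 slope deg 0.60 x range 0.326 0.62 zmax 0.025
scene pin top 561 y at x=.47: -0.0109 slope deg 2.89 x range 0.37 0.569 zmax 0.080
scene band 503 y at x=.47: 0.1315 slope deg 0.55 x range 0.328 0.619 zmax 0.022
```

Request:
step_arm([
  [[1, 1, 0, 0, 0, 0.22, 1], [1, 1, 0, 0, 0, 0.22, 1], [1, 1, 0, 0, 0, 0.22, 1], [1, 1, 0, 0, 0, 0.22, 1], [1, 1, 0, 0, 0, 0.22, 1], [1, 1, 0, 0, 0, 0.22, 1], [1, 1, 0, 0, 0, 0.22, 1], [1, 1, 0, 0, 0, 0.22, 1], [1, 1, 0, 0, 0, 0.22, 1], [1, 1, 0, 0, 0, 0.22, 1], [1, 1, 0, 0, 0, 0.22, 1], [1, 1, 0, 0, 0, 0.22, 1]],
])

```text
time_s: 1.7
position: [0.3698, -0.4791, 0.214]
orientation: [0.685, 0.729, -0.0, 0.0]
wrist_force: [-0.8, 0.2, -1.3]
width: 0.0915
grasp_force: 0.0
```

Request:
step_arm([
  [[0.49, 1, 0, 0, 0, 0, 1], [0.49, 1, 0, 0, 0, 0, 1], [0.49, 1, 0, 0, 0, 0, 1], [0.49, 1, 0, 0, 0, 0, 1], [0.49, 1, 0, 0, 0, 0, 1], [0.49, 1, 0, 0, 0, 0, 1], [0.49, 1, 0, 0, 0, 0, 1]],
])

```text
time_s: 2.28
position: [0.4687, -0.2766, 0.2141]
orientation: [0.687, 0.726, 0.0, 0.0]
wrist_force: [-0.4, -0.3, 0.5]
width: 0.0911
grasp_force: 0.0
```

Request:
step_arm([
  [[0, 1, 0, 0, 0, 0, 1], [0, 1, 0, 0, 0, 0, 1], [0, 1, 0, 0, 0, 0, 1], [0, 1, 0, 0, 0, 0, 1], [0, 1, 0, 0, 0, 0, 1], [0, 1, 0, 0, 0, 0, 1]],
])

```text
time_s: 2.78
position: [0.4671, -0.0758, 0.2139]
orientation: [0.687, 0.726, 0.0, -0.0]
wrist_force: [0.0, -0.9, 0.3]
width: 0.091
grasp_force: 0.0
```

Request:
step_arm([
  [[0, 0.26, -0.2, 0, 0, -0.0015, 1], [0, 0.26, -0.4, 0, 0, -0.0015, 1], [0, 0.26, -0.6, 0, 0, -0.0015, 1], [0, 0.26, -0.6, 0, 0, -0.0015, 1], [0, 0.26, -0.6, 0, 0, -0.0015, 1]],
])

```text
time_s: 3.2
position: [0.4655, -0.0274, 0.0908]
orientation: [0.691, 0.723, -0.002, -0.002]
wrist_force: [-0.2, 0.1, -0.2]
width: 0.0914
grasp_force: 0.0
```

```bash
python3 -c "
from m import *
s=sense();print(s['position'],s['orientation'],s['wrist_force'])
p=read_camera('scene');cv2.imwrite('pics/s1.png',cv2.resize(p['color'][120:360,260:580],None,fx=2,fy=2))"
```

```text
[ 0.46549203 -0.02743367  0.09078376] [ 0.69127606  0.72258518 -0.00177839 -0.00221608] [-0.23066155  0.13277157 -0.24537809]
```

View pics/s1.png

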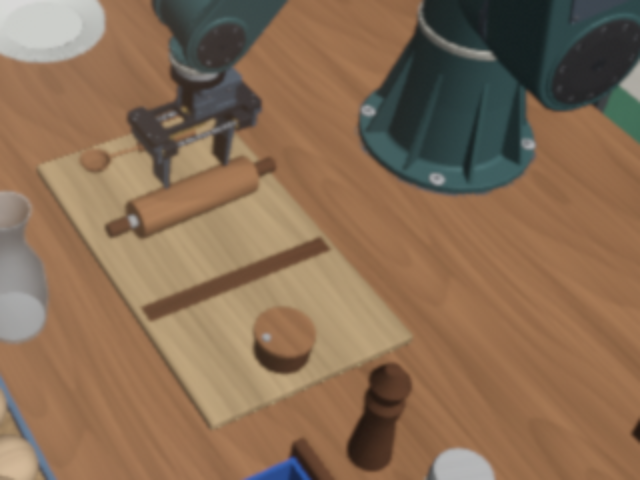

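The fingers, at crop (165, 170) and (222, 155), hang just above the back half of the barrel. Nothing else is near them. Now I'll lower gently until they touch.

Request:
step_arm([
  [[0, 0, -0.04, 0, 0, 0, 1], [0, 0, -0.055, 0, 0, 0, 1], [0, 0, -0.065, 0, 0, 0, 1], [0, 0, -0.07, 0, 0, 0, 1], [0, 0, -0.07, 0, 0, 0, 1]],
])

```text
time_s: 3.67
position: [0.468, -0.0274, 0.0804]
orientation: [0.691, 0.723, 0.0, 0.0]
wrist_force: [-0.0, 0.4, -0.1]
width: 0.091
grasp_force: 0.0
```

Request:
step_arm([
  [[0, 0, -0.006, 0, 0, 0, 1], [0, 0, -0.01, 0, 0, 0, 1], [0, 0, -0.014, 0, 0, 0, 1], [0, 0, -0.016, 0, 0, 0, 1]],
])

```text
time_s: 4.0
position: [0.4681, -0.0272, 0.0778]
orientation: [0.69, 0.724, -0.0, -0.0]
wrist_force: [-11.5, -0.7, 34.3]
width: 0.0911
grasp_force: 17.6
```

Request:
step_arm([
  [[0, 0.0, 0.002, 0, 0, 0, 1], [0, 0.02, 0.002, 0, 0, -0.0005, 1], [0, 0.05, 0.002, 0, 0, -0.001, 1], [0, 0.08, 0.002, 0, 0, -0.002, 1], [0, 0.11, 0.002, 0, 0, -0.003, 1], [0, 0.14, 0.002, 0, 0, -0.004, 1], [0, 0.17, 0.002, 0, 0, -0.005, 1], [0, 0.2, 0.002, 0, 0, -0.006, 1], [0, 0.22, 0.002, 0, 0, -0.006, 1], [0, 0.23, 0.002, 0, 0, -0.006, 1], [0, 0.23, 0.002, 0, 0, -0.006, 1]],
])

```text
time_s: 4.92
position: [0.4679, 0.0192, 0.078]
orientation: [0.703, 0.711, -0.0, 0.0]
wrist_force: [-6.6, -0.6, 19.4]
width: 0.0913
grasp_force: 9.6
```

```bash
python3 -c "
from m import *
run()"
```

```text
top pin top 25 y at x=.47: 1.6935 slope deg -86.71 x range 0.516 0.568 zmax 0.082
scene pin top 469 y at x=.47: 0.0145 slope deg 0.74 x range 0.369 0.571 zmax 0.083
```

Request:
step_arm([
  [[0, 0, 0.03, 0, 0, 0, 1], [0, 0, 0.08, 0, 0, 0, 1], [0, -0.11, 0.08, 0, 0, 0, 1], [0, -0.11, 0.08, 0, 0, 0, 1], [0, -0.11, 0.04, 0, 0, 0, 1]],
])

```text
time_s: 5.43
position: [0.4687, -0.0036, 0.0865]
orientation: [0.704, 0.71, 0.001, 0.001]
wrist_force: [1.1, 0.4, -0.6]
width: 0.0913
grasp_force: 0.0
```

```bash
python3 -c "
from m import *
print(sense()['position']);run()"
```

```text
[ 0.46874106 -0.00360544  0.08650362]
top pin top 19 y at x=.47: -0.0293 slope deg 24.72 x range 0.516 0.568 zmax 0.079
scene pin top 562 y at x=.47: 0.0122 slope deg 1.70 x range 0.37 0.572 zmax 0.081
```

Request:
step_arm([
  [[0, 0, -0.03, 0, 0, 0, 1], [0, 0, -0.04, 0, 0, 0, 1], [0, 0.02, -0.04, 0, 0, -0.0005, 1], [0, 0.05, -0.04, 0, 0, -0.001, 1], [0, 0.08, -0.04, 0, 0, -0.002, 1], [0, 0.11, -0.04, 0, 0, -0.003, 1], [0, 0.14, -0.04, 0, 0, -0.004, 1], [0, 0.17, -0.04, 0, 0, -0.005, 1], [0, 0.2, -0.04, 0, 0, -0.006, 1], [0, 0.23, -0.04, 0, 0, -0.006, 1], [0, 0.26, -0.04, 0, 0, -0.006, 1], [0, 0.27, -0.04, 0, 0, -0.006, 1], [0, 0.27, -0.04, 0, 0, -0.006, 1]],
])

```text
time_s: 6.62
position: [0.4686, 0.0517, 0.0778]
orientation: [0.717, 0.698, 0.001, 0.001]
wrist_force: [-3.0, 1.3, 19.4]
width: 0.0912
grasp_force: 10.0
```

Request:
step_arm([
  [[0, 0, 0.03, 0, 0, 0, 1], [0, 0, 0.08, 0, 0, 0, 1], [0, -0.13, 0.08, 0, 0, 0.005, 1], [0, -0.13, 0.08, 0, 0, 0.005, 1], [0, -0.13, 0.04, 0, 0, 0.005, 1]],
])

```text
time_s: 7.03
position: [0.4685, 0.0244, 0.0862]
orientation: [0.707, 0.708, 0.001, 0.001]
wrist_force: [1.6, 0.6, 0.8]
width: 0.0912
grasp_force: 0.0
```

```bash
python3 -c "
from m import *
print(sense()['position']);run()"
```

```text
[0.46849821 0.02442665 0.08620323]
top pin top 32 y at x=.47: 0.0280 slope deg 5.55 x range 0.516 0.568 zmax 0.083
scene pin top 578 y at x=.47: 0.0408 slope deg -0.91 x range 0.37 0.571 zmax 0.081
```

Request:
step_arm([
  [[0, 0, -0.03, 0, 0, 0, 1], [0, 0, -0.04, 0, 0, 0, 1], [0, 0.02, -0.04, 0, 0, 0, 1], [0, 0.05, -0.04, 0, 0, 0, 1], [0, 0.08, -0.04, 0, 0, 0, 1], [0, 0.11, -0.04, 0, 0, 0, 1], [0, 0.14, -0.04, 0, 0, 0, 1], [0, 0.17, -0.04, 0, 0, 0, 1], [0, 0.2, -0.04, 0, 0, 0, 1], [0, 0.23, -0.04, 0, 0, 0, 1], [0, 0.26, -0.04, 0, 0, 0, 1], [0, 0.27, -0.04, 0, 0, 0, 1], [0, 0.27, -0.04, 0, 0, 0, 1]],
])

```text
time_s: 8.22
position: [0.4682, 0.0799, 0.0777]
orientation: [0.706, 0.708, 0.0, 0.0]
wrist_force: [-4.4, 1.2, 21.9]
width: 0.0912
grasp_force: 10.9
```

Request:
step_arm([
  [[0, 0, 0.03, 0, 0, 0, 1], [0, 0, 0.15, 0, 0, 0, 1], [0, -0.13, 0.3, 0, 0, 0, 1], [0, -0.13, 0.3, 0, 0, 0, 1], [0, -0.13, 0.3, 0, 0, 0, 1]],
])

```text
time_s: 8.63
position: [0.4684, 0.0526, 0.1381]
orientation: [0.706, 0.708, 0.001, 0.001]
wrist_force: [0.4, -0.0, -0.6]
width: 0.0908
grasp_force: 0.0
```

```bash
python3 -c "
from m import *
print(sense()['position']);run()"
```

```text
[0.46843779 0.05264744 0.13811943]
top pin top 17 y at x=.47: 0.0980 slope deg -19.75 x range 0.518 0.568 zmax 0.082
scene pin top 634 y at x=.47: 0.0674 slope deg -0.07 x range 0.371 0.571 zmax 0.080
```

Request:
step_arm([
  [[0, 0, -0.15, 0, 0, 0, 1], [0, 0, -0.27, 0, 0, 0, 1], [0, 0, -0.29, 0, 0, 0, 1], [0, 0, -0.3, 0, 0, 0, 1], [0, 0.02, -0.3, 0, 0, 0.0003, 1], [0, 0.05, -0.3, 0, 0, 0.0006, 1], [0, 0.08, -0.3, 0, 0, 0.001, 1], [0, 0.11, -0.3, 0, 0, 0.0014, 1], [0, 0.14, -0.3, 0, 0, 0.0018, 1], [0, 0.17, -0.3, 0, 0, 0.0022, 1], [0, 0.2, -0.3, 0, 0, 0.0026, 1], [0, 0.23, -0.3, 0, 0, 0.003, 1], [0, 0.26, -0.3, 0, 0, 0.0034, 1], [0, 0.27, -0.3, 0, 0, 0.0036, 1], [0, 0.27, -0.3, 0, 0, 0.0036, 1]],
])

```text
time_s: 9.98
position: [0.4675, 0.108, 0.0774]
orientation: [0.698, 0.716, -0.0, -0.001]
wrist_force: [-7.1, 1.6, 28.9]
width: 0.0908
grasp_force: 14.5
```

Request:
step_arm([
  [[0, 0, 0.03, 0, 0, 0, 1], [0, 0, 0.15, 0, 0, 0, 1], [0, -0.13, 0.3, 0, 0, -0.0015, 1], [0, -0.13, 0.3, 0, 0, -0.0015, 1], [0, -0.13, 0.3, 0, 0, -0.0015, 1]],
])

```text
time_s: 10.4
position: [0.4679, 0.0808, 0.1375]
orientation: [0.702, 0.713, 0.0, 0.0]
wrist_force: [-0.7, 0.0, 0.7]
width: 0.0909
grasp_force: 0.0
```

```bash
python3 -c "
from m import *
print(sense()['position']);run()"
```

```text
[0.46787636 0.08075919 0.1375468 ]
top pin top 14 y at x=.47: 7.4412 slope deg -89.24 x range 0.518 0.568 zmax 0.079
scene pin top 653 y at x=.47: 0.0938 slope deg 0.11 x range 0.369 0.573 zmax 0.081
```

Request:
step_arm([
  [[0, 0, -0.15, 0, 0, 0, 1], [0, 0, -0.27, 0, 0, 0, 1], [0, 0, -0.29, 0, 0, 0, 1], [0, 0, -0.299, 0, 0, 0, 1], [0, 0.02, -0.299, 0, 0, 0.0003, 1], [0, 0.05, -0.299, 0, 0, 0.0006, 1], [0, 0.08, -0.299, 0, 0, 0.001, 1], [0, 0.11, -0.299, 0, 0, 0.0014, 1], [0, 0.14, -0.299, 0, 0, 0.0018, 1], [0, 0.17, -0.299, 0, 0, 0.0022, 1], [0, 0.2, -0.299, 0, 0, 0.0026, 1], [0, 0.23, -0.299, 0, 0, 0.003, 1], [0, 0.26, -0.299, 0, 0, 0.003, 1], [0, 0.26, -0.299, 0, 0, 0.003, 1]],
])

```text
time_s: 11.67
position: [0.4671, 0.1342, 0.0774]
orientation: [0.695, 0.719, -0.001, -0.001]
wrist_force: [-8.2, 2.2, 28.6]
width: 0.0914
grasp_force: 14.5
```

Request:
step_arm([
  [[0, 0, 0.03, 0, 0, 0, 1], [0, 0, 0.3, 0, 0, 0, 1], [0, -0.3, 0.6, 0, 0, 0, 1], [0, -1, 0.7, 0, 0, 0, 1], [0, -1, 0.7, 0, 0, 0, 1], [0, -1, 0.7, 0, 0, 0, 1], [0, -1, 0.7, 0, 0, 0, 1], [0, -1, 0.7, 0, 0, 0, 1]],
])

```text
time_s: 12.33
position: [0.4676, -0.07, 0.2181]
orientation: [0.695, 0.719, -0.0, 0.0]
wrist_force: [0.7, 1.2, -0.8]
width: 0.091
grasp_force: 0.0
```

Request:
step_arm([
  [[0, -0.8, 0, 0, 0, 0, 1], [0, -0.8, 0, 0, 0, 0, 1], [0, -0.8, 0, 0, 0, 0, 1], [0, -0.8, 0, 0, 0, 0, 1], [0, -0.8, 0, 0, 0, 0, 1]],
])

```text
time_s: 12.75
position: [0.4675, -0.2312, 0.2164]
orientation: [0.696, 0.718, -0.0, -0.0]
wrist_force: [-0.3, 0.6, 0.5]
width: 0.0916
grasp_force: 0.0
```

```bash
python3 -c "
from m import *
print(sense()['position']);run(True)
p=read_camera('top');cv2.imwrite('pics/t2.png',cv2.resize(p['color'][200:360,200:420],None,fx=3,fy=3))"
```

```text
[ 0.46751638 -0.23117908  0.21639137]
top pin top 982 y at x=.47: 0.1148 slope deg 1.52 x range 0.373 0.571 zmax 0.083
top band 182 y at x=.47: 0.1382 slope deg 0.63 x range 0.326 0.62 zmax 0.026
scene pin top 665 y at x=.47: 0.1191 slope deg 0.61 x range 0.37 0.573 zmax 0.081
scene band 344 y at x=.47: 0.1339 slope deg -0.06 x range 0.328 0.619 zmax 0.023
```

View pics/t2.png

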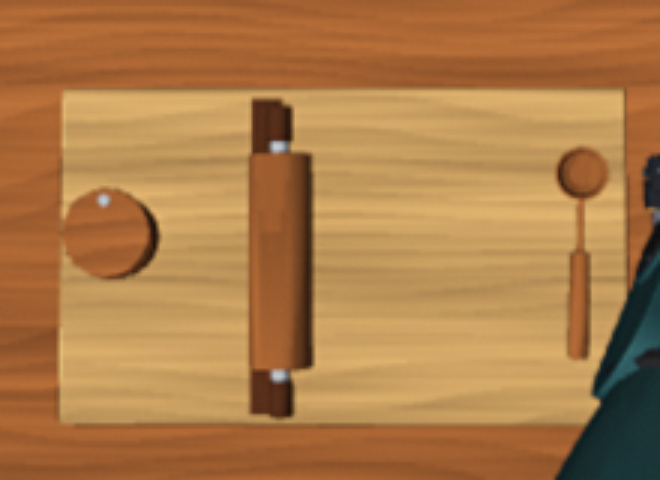

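The pin lies parallel to the band at crop x≈249–312, and the band's left edge shows at x≈250. The pin still needs about 15 mm to the left, and nothing else has moved. I'll refine this with the silhouette midline.

```bash
cat >>m.py <<'E'
def mid(p,mask,h,n):
    out=[]
    E=p["extrinsics"]
    for r in range(480):
        c=np.flatnonzero(mask[r])
        if len(c)<4: continue
        u=(c[0]+c[-1])/2
        d=E[:3,:3]@[(u-p["cx"])/p["fx"],(r-p["cy"])/p["fy"],1.];o=E[:3,3]
        out.append((o+d*(h-o[2])/d[2])[:2])
    Q=np.array(out);k=np.polyfit(Q[:,0]-.47,Q[:,1],1);res=Q[:,1]-np.polyval(k,Q[:,0]-.47)
    print(n,len(Q),"y .47: %.4f slope %.2f res %.4f"%(k[1],np.degrees(np.arctan(k[0])),res.std()))
def pinmid():
    p=read_camera("top");W=cloud(p);x,y,z=W[...,0],W[...,1],W[...,2]
    b=(y>0)&(y<.2)&(z<.09)&(p["range_z"]>0)
    mid(p,b&(abs(x-.472)<.092)&(z>.032),.048,"pin")
    mid(p,b&(abs(x-.472)<.14)&(abs(x-.472)>.108)&(z>.032),.048,"handles")
    c=cv2.imread("pics/top0.png").astype(int).sum(-1)
    v,u=np.mgrid[:480,:640]
    mid(p,(c<260)&(u>278)&(u<300)&(v>238)&(v<332),.018,"band")
E
python3 -c "
from m import *
pinmid()"
```

```text
pin 67 y .47: 0.1157 slope 1.13 res 0.0003
handles 23 y .47: 0.1157 slope 0.75 res 0.0004
band 93 y .47: 0.1319 slope 0.22 res 0.0004
```

Request:
step_arm([
  [[0, 1, 0, 0, 0, 0, 1], [0, 1, 0, 0, 0, 0, 1], [0, 1, 0, 0, 0, 0, 1], [0, 1, 0, 0, 0, 0, 1], [0, 1, 0, 0, 0, 0, 1], [0, 1, 0, 0, 0, 0, 1]],
])

```text
time_s: 13.45
position: [0.4666, -0.0216, 0.217]
orientation: [0.693, 0.721, 0.0, -0.001]
wrist_force: [1.0, -0.3, -0.5]
width: 0.0911
grasp_force: 0.0
```

Request:
step_arm([
  [[0, 0.67, 0, 0, 0, 0, 1], [0, 0.67, 0, 0, 0, 0, 1], [0, 0.67, 0, 0, 0, 0, 1], [0, 0.67, 0, 0, 0, 0, 1], [0, 0.67, -0.2, 0, 0, 0, 1], [0, 0.67, -0.4, 0, 0, 0, 1], [0, 0.67, -0.55, 0, 0, 0, 1], [0, 0.67, -0.62, 0, 0, 0, 1], [0, 0.67, -0.66, 0, 0, 0, 1], [0, 0.67, -0.66, 0, 0, 0, 1]],
])

```text
time_s: 14.28
position: [0.4664, 0.107, 0.0839]
orientation: [0.694, 0.72, -0.001, -0.001]
wrist_force: [0.5, -0.8, -0.4]
width: 0.0915
grasp_force: 0.0
```

Request:
step_arm([
  [[0, 0, -0.02, 0, 0, 0, 1], [0, 0, -0.032, 0, 0, 0, 1], [0, 0, -0.038, 0, 0, 0, 1], [0, 0.015, -0.038, 0, 0, -0.0002, 1], [0, 0.035, -0.038, 0, 0, -0.0005, 1], [0, 0.06, -0.038, 0, 0, -0.0009, 1], [0, 0.085, -0.038, 0, 0, -0.0013, 1], [0, 0.11, -0.038, 0, 0, -0.0017, 1], [0, 0.135, -0.038, 0, 0, -0.002, 1], [0, 0.155, -0.038, 0, 0, -0.0022, 1], [0, 0.165, -0.038, 0, 0, -0.0022, 1], [0, 0.166, -0.038, 0, 0, -0.0022, 1], [0, 0.166, -0.038, 0, 0, -0.0022, 1]],
])

```text
time_s: 15.37
position: [0.4678, 0.1408, 0.0781]
orientation: [0.699, 0.715, 0.0, 0.0]
wrist_force: [-1.4, -0.7, 7.5]
width: 0.0913
grasp_force: 3.7
```

Request:
step_arm([
  [[0, 0, 0.03, 0, 0, 0, 1], [0, 0, 0.3, 0, 0, 0, 1], [0, -0.3, 0.6, 0, 0, 0, 1], [0, -1, 0.7, 0, 0, 0, 1], [0, -1, 0.7, 0, 0, 0, 1], [0, -1, 0.7, 0, 0, 0, 1], [0, -1, 0.7, 0, 0, 0, 1], [0, -1, 0.7, 0, 0, 0, 1]],
])

```text
time_s: 16.03
position: [0.4682, -0.0631, 0.2201]
orientation: [0.7, 0.714, 0.001, 0.001]
wrist_force: [0.4, 0.4, 0.1]
width: 0.0912
grasp_force: 0.0
```

Request:
step_arm([
  [[0, -0.9, 0, 0, 0, 0, 1], [0, -0.9, 0, 0, 0, 0, 1], [0, -0.9, 0, 0, 0, 0, 1], [0, -0.9, 0, 0, 0, 0, 1], [0, -0.9, 0, 0, 0, 0, 1]],
])

```text
time_s: 16.45
position: [0.4677, -0.244, 0.2184]
orientation: [0.7, 0.714, -0.0, 0.001]
wrist_force: [-0.4, 0.2, -0.3]
width: 0.0915
grasp_force: 0.0
```

```bash
python3 -c "
from m import *
print(sense()['position']);pinmid();run(False,('scene',))
p=read_camera('top');cv2.imwrite('pics/t3.png',cv2.resize(p['color'][200:360,200:420],None,fx=3,fy=3))
p=read_camera('scene');cv2.imwrite('pics/s3.png',cv2.resize(p['color'][160:360,260:500],None,fx=3,fy=3))"
```

```text
[ 0.4677366  -0.24397663  0.21838765]
pin 67 y .47: 0.1318 slope 0.52 res 0.0000
handles 23 y .47: 0.1317 slope 0.55 res 0.0003
band 93 y .47: 0.1319 slope 0.22 res 0.0004
scene pin top 687 y at x=.47: 0.1354 slope deg 0.58 x range 0.37 0.573 zmax 0.080
```

View pics/t3.png

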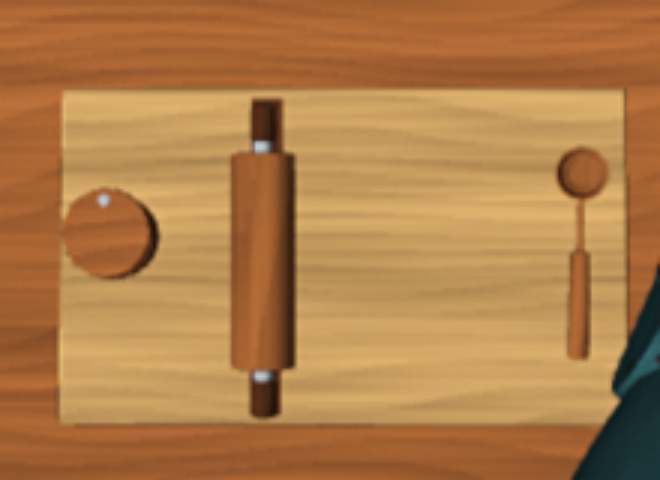

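View pics/s3.png

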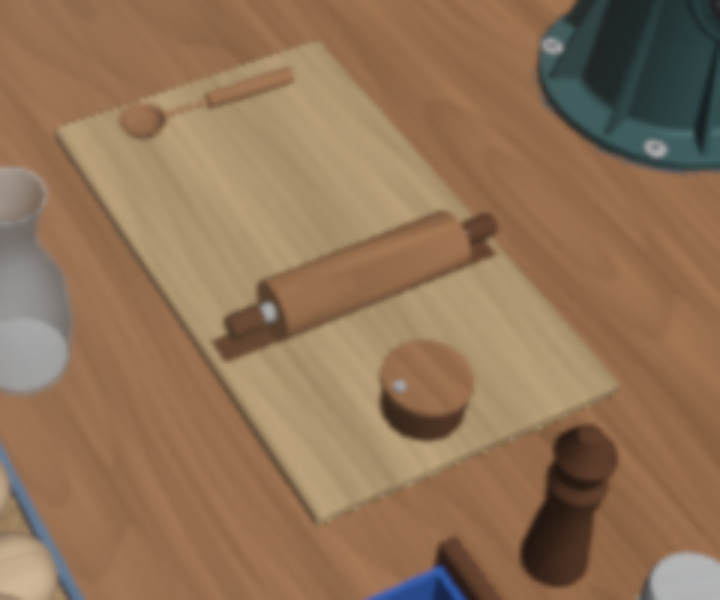

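The pin now lies on the band. In the top crop its barrel spans x≈231–295 (middle 263) and the band's visible ends are centred at x≈266. That difference is parallax from the pin's height: projected at the right height, the midlines agree within 0.5 mm and 0.3°. The scene view agrees, and the salt cellar and spoon are where they started.

```bash
python3 -c "
from plant import *
print(sign_off())"
```

```text
the job is handed in; nothing more can be done
None
```

The pin was rolled from above in six strokes and lies still along the dark band, centred to within about 0.5 mm and 0.3° by the top camera; the hand is clear and the job is handed in at about 17 s.

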